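Slide the tube tray onto the shaker and bolt it

ROBOT

A 6-joint arm with a two-finger parallel gripper is mounted at the origin on a cart in front of the work surface, level with it; the furniture and walls round the work are solid. World frame = base frame: x ahead of the robot, y to its left, z up, the work surface at z = 0. Lengths are in mm, angles in rad, forces in N, time in s.
With the tool pointing down it reaches from about 400 to 925 mm from the base axis. Payload 12.5 kg.
Tool frame: the origin (TCP) lies on the centre line of the jaws, within the pads' length; the fingertips stand 17 mm ahead of it and the grasp point (between the pads) lies 2 mm behind it; z points along the fingers, y is the line along which they close (so a half turn about z gives the same grasp; the last joint's range is limited). The gripper opens to 95 mm and grips with 3 to 60 N. Pads are 20 mm wide; open, the fingers measure 119 mm over their backs; the gripper's body (75 mm by 180 mm) begins 59 mm behind the grasp point.
Start: joints at [1.197, 0.491, 1.559, -0, 1.092, -0.106], TCP at [165.363, 602.744, 231.661] pointing down, gripper open.
Joint ranges: [-3.1, 3.1], [-0.84, 2.19], [0.05, 2.79], [-1.13, 4.28], [0.06, 2.93], [-2.69, 2.69]. Speed limits (rad/s): [2.22, 2.22, 2.79, 3.14, 3.14, 3.14].

INTERFACE

Orientations are given as [roll, pitch, yaw] about the fixed x, y, z axes, in that order (R = Rz(yaw) Ry(pitch) Rx(roll)).
In Python, from cell import env gives the robot as it stands.
- The arm moves only by the tool drive_tool, never from a script. Its argument "deltas" is text: rows parted by semicolons, each of 4 numbers parted by spaces: the shift along the world's x, y, z normalised to -1 to 1, where 1 is 100 mm, then the turn about the world's z normalised to -1 to 1, where 1 is 180 degrees. A call has 1 to 10 rows; each row shifts and turns the commanded pose from where the row before left it; what a row does not reach is not made up. A row lasts 1/12 s, in which the tool goes at most 41.7 mm and 7.16 degrees, less where a joint would pass 70% of its speed; a pose out of reach is approached as far as the arm can. A call with a number of a shift or a turn outside -1 to 1 is refused whole. A call with a gripper value outside its range is refused whole. "gripper" is the closure, from 0 (fully open) to 1 (shut), set as the call begins (left out, the last holds). The fingers move at their own pace and stop on an object; the grip force is fixed at half the most. Time passes only in rows, so rows that do not move let the fingers close. It gives the time, the measured TCP pose, the force, the opening and the grip force at its end, in the units of the state.
- env.state(): the state, without advancing time (a new reading comes with each control period).
- env.read_camera(name): name is "side" or "top" or "wrist"; returns (picture, depth): 400x640x3 uint8, red, green, blue; 400x640 float32, mm along the optical axis (not along the pixel's ray), 0 where there is no reading.
- env.camera_params(name): a dict with "mtx" (3x3 intrinsics, pixels), "camera_from_world" (4x4, takes a point from world to camera coordinates); the wrist camera has in their place "mount" (4x4, takes a point from camera to tool coordinates, whose origin is the TCP and whose axes are the flange's). Camera axes: x right, y down, z forward; pixel columns grow to the right and rows downward; lengths in mm; the calibration is good to about 2 mm. The wrist camera is an equidistant fisheye: a pixel r from the principal point sees the ray r / f radians off the axis. A picture is of the moment at which its call begins: read the wrist's pose just before it. camera_params takes no time and is no camera call.
- env.job_done(): hands the job in; it is judged then, once.
The state is a dict: "t": time; "joints": joint angles; "qvel": joint speeds; "tau": joint torques, N m; "eef_pos": TCP position; "tcp_rot": TCP orientation; "ft_force": force on the tool from outside, world axes, zero at the start; "moment": the same for the moment, N m; "opening": opening from 0.0 (shut) to 1.0 (fully open); "grip_force": force on a finger pad.
Only numpy, scipy, OpenCV 4.12 (cv2) and the standard library are available. Lean on these libraries where they do the work, as an engineer would, in place of code of your own. Each camera call takes 0.05 s, during which the arm holds its last target. There are 200 camera calls.

TASK

Load the bench shaker: push the steel tray that carries the blue tube rack along its rails, from its tall end plate, until it drops fully home into the locating notches. Then push the red thumb bolt all the way in, over the tray's side tongue, so that the tray cannot shake out. Only push; do not lift or pick up anything, keep the fingers off the tube rack, leave the bottle, marker and timer where they are, and finish clear of everything.

Things in the scene. Friction and masses are not known exactly. Their poses are not given: they have to be found in the camera images.
- shaker: White low bench shaker, blue control strip; fixed, placed anew each run. Origin on the bench top (z = 0) under the rails' middle line; x points away from the controls, y is the loading direction along the rails, from their open end to the platform. Rails y = -190 to +205 mm, running surface 46 mm high. Housing y = -5 to +200, x = -84 to +78 mm, 31 mm high. No end stop beyond the notches.
- home (a point): Where point tray_mid lies when the tray is home: y = +90 mm in the shaker's frame, 40 mm above the bench, axes as the shaker's. The rails have notches 12 mm wide and 6 mm deep, outer ones for the tray's rear glides and inner ones for its front glides; all four glides reach their own notch at once, so the tray drops 6 mm, level, and its glides then stand against the notch walls.
- tray_mid (a point): Middle of the steel tray, level with the lowest points of its four white glides: 46 mm above the bench on the rails, 40 mm when home. Axes as the shaker's (2 mm sideways play). Tray 202.5 mm long (y), 91 mm wide (x), 0.5 to 0.8 kg, walls 23 mm high, slides with 3 to 8 N, starts 125 to 175 mm short of home. A tongue at mid-length sticks out toward the controls to x = -71 mm, 20 to 23 mm up.
- push_plate (a point): Middle of the outer face of the tray's tall end plate, at its loading end (y = -101 mm, 30 mm above tray_mid): the place to push, along +y of the shaker. The plate is 72 mm wide (x) and reaches from 7 to 48 mm above tray_mid, with a rolled top edge 2 mm proud.
- rack: Blue tube rack, 82 x 196 x 40 mm, with five microtubes in it whose caps stand about 8 mm above it; it lies loose in the tray with 2 mm play. Origin at the centre of its underside, 10 mm above tray_mid.
- bolt (a joint): Thumb bolt, a slide on the control side of the platform: 0 drawn back, 0.026 m fully home (a stop). Moves along +x of the shaker, needs 2 to 4 N, stays where it is left, starts 0 to 5 mm in, clear of the tray. Home, its steel tongue lies over the tray's side tongue with 3 mm of air; while the tray still rides on the rails, the tray's tongue is 3 mm too high and blocks it.
- bolt_tab (a point): Middle of the outer face of the bolt's red upright thumb tab, 80 mm above the bench; the tab is 24 mm wide (y), 6 mm thick (x) and reaches from 66 to 90 mm above the bench. Moves with the bolt; push it along +x of the shaker.
- bottle: Bystander: small media bottle, blue cap, pink contents, 56 x 50 x 105 mm, origin at its underside.
- marker: Bystander: red and white marker lying on the bench, 17 x 135 x 16 mm, origin at its underside.
- timer: Bystander: white countdown timer, 46 x 64 x 59 mm, origin at its underside.
- rail_start (a point): Open (loading) end of the rails, on their middle line, 46 mm above the bench; axes as the shaker's. Beside each rail stands a guide 12 mm higher (outer faces at x = +-50.5 mm); between the rails 55 mm are free, down to 40 mm above the bench.

How it is judged:
By the outcome, as a careful person would: the job done as asked, in the order asked, and still so for the second after the job is handed in, with the robot touching nothing.
It also fails if it takes over 51 s, if anything falls off the work surface, if the arm or the gripper's body presses on something with over 40 N, if the wrist force passes 120 N, or if a joint passes its speed limit or range.

## Working session

There is one attempt and no reset: what is moved stays moved. The work goes in short steps, Python scripts to look and compute and a tool call to move; the robot and the scene stay as the last step left them, time stands still between calls to the robot, and variables do not carry over. Pictures are saved under pics/ and viewed, at most 10 in all, crops included, and the job is handed in when it is done.

Besides the shell and the picture viewer there is one more tool, called after "Request:" as name(argument=value, ...), one argument or row to a line, values as JSON. drive_tool: Moves the arm, as the interface text tells. Its arguments: {"type":"object","properties":{"deltas":{"type":"string"},"gripper":{"type":"number"}},"required":["deltas"]}

```bash
mkdir -p pics
cat > h.py <<'E'
import numpy as np,cv2
from cell import env
def cloud(name):
    im,d=env.read_camera(name);p=env.camera_params(name)
    K=np.array(p["mtx"]);T=np.linalg.inv(np.array(p["camera_from_world"]))
    v,u=np.mgrid[:400,:640]
    P=np.stack([(u-K[0,2])/K[0,0]*d,(v-K[1,2])/K[1,1]*d,d,np.ones_like(d)],-1)@T.T
    P=P[...,:3];P[d==0]=np.nan
    return im,P
E
python3 - <<'E'
from h import *
for n in("top","side"):
    im,P=cloud(n);np.savez(n+"0.npz",im=im,P=P);cv2.imwrite(f"pics/{n}0.png",im[...,::-1])
    p=env.camera_params(n);print(np.linalg.inv(np.array(p["camera_from_world"])).round(2))
s=env.state();print(s["t"],s["eef_pos"],s["tcp_rot"],s["ft_force"])
E
```

```text
[[-2.00000e-02 -9.80000e-01  2.00000e-01  2.49580e+02]
 [-1.00000e+00  2.00000e-02 -1.00000e-02 -2.26750e+02]
 [ 0.00000e+00 -2.00000e-01 -9.80000e-01  1.19607e+03]
 [ 0.00000e+00  0.00000e+00  0.00000e+00  1.00000e+00]]
[[ 8.9000e-01 -1.8000e-01  4.1000e-01  1.0920e+01]
 [-4.5000e-01 -4.1000e-01  8.0000e-01 -1.1151e+03]
 [ 2.0000e-02 -9.0000e-01 -4.4000e-01  5.7657e+02]
 [ 0.0000e+00  0.0000e+00  0.0000e+00  1.0000e+00]]
0.1 [165.31285437 602.55322495 231.12896535] [-3.14062650e+00 -9.81710363e-05  2.87375215e+00] [-0.10969311 -0.45414367 -0.42757702]
```

View pics/top0.png

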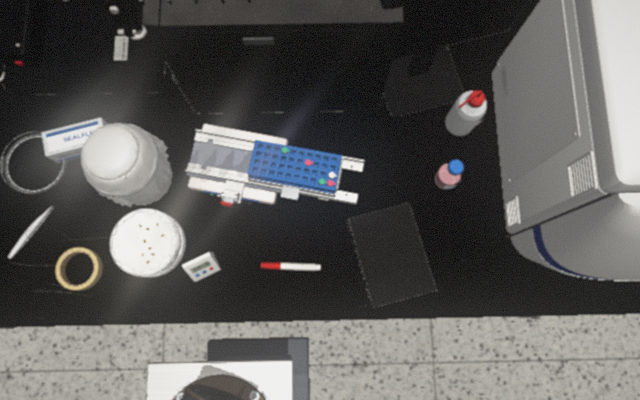

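View pics/side0.png

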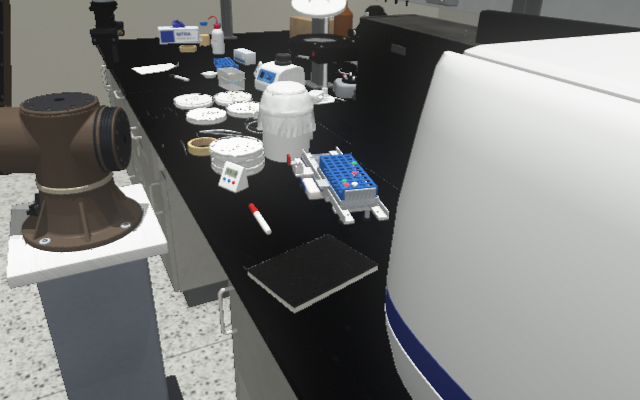

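The top view shows the open rail ends at (360,165) and (355,197), the blue rack at (295,165) and the red tab at (227,202). The bottle is at (450,173), the marker at (290,266) and the timer at (202,266). Loading runs to image left, which is world +y, and the shaker's +x points image up, which is world +x. The side view agrees.

Run:
```python
from h import *
for n in("top","side"):
    z=np.load(n+"0.npz");im,P=z["im"],z["P"]
    hsv=cv2.cvtColor(im,cv2.COLOR_RGB2HSV);H,S,V=[hsv[...,i].astype(int) for i in range(3)]
    box=np.zeros((400,640),bool)
    if n=="top": box[115:215,180:370]=1
    else: box[140:225,280:392]=1
    m=box&(abs(H-110)<12)&(S>130)&(V>60)
    Q=P[m];Q=Q[np.isfinite(Q[:,0])];print(n,len(Q),np.percentile(Q[:,2],[5,25,50,75,95]))
    zt=np.median(Q[:,2]);Q=Q[abs(Q[:,2]-zt)<8]
    r=cv2.minAreaRect(Q[:,:2].astype(np.float32));print("rack",r)
    m=box&((H<8)|(H>172))&(S>120)
    nn,l,st,c=cv2.connectedComponentsWithStats(m.astype(np.uint8))
    for i in range(1,nn):
        q=P[l==i];print("red",st[i],np.nanmedian(q,0).round(1),np.nanmin(q,0).round(1),np.nanmax(q,0).round(1))
    # housing/guides/rails heights
    for lo,hi in((25,36),(54,62),(84,92)):
        q=P[box&(P[...,2]>lo)&(P[...,2]<hi)];
        if len(q)>20: print(lo,hi,len(q),cv2.minAreaRect(q[:,:2].astype(np.float32)))
    im2=cv2.resize(im[110:220,175:375] if n=="top" else im[140:230,270:400],None,fx=4 if n=="top" else 6,fy=4 if n=="top" else 6,interpolation=cv2.INTER_CUBIC)
    cv2.imwrite(f"pics/{n}c.png",im2[...,::-1])
```

```text
top 2171 [60.62432488 64.70597411 93.39241693 95.41403651 97.84872146]
rack ((572.1015625, -174.1358642578125), (192.42849731445312, 82.7655258178711), 78.1954345703125)
red [306 161   5   4  16] [ 573.4 -203.9  102.1] [ 569.2 -208.4   99. ] [ 577.5 -199.5  105.4]
red [328 181   5   5  17] [ 526.1 -251.   103.4] [ 522.4 -255.3   99.3] [ 529.8 -246.6  107. ]
red [220 201  11   5  32] [488.3 -20.5  88.9] [485.5 -32.2   2.5] [512.9   6.4  93.6]
25 36 1442 ((581.0230102539062, -93.821533203125), (331.1211242675781, 171.2852325439453), 77.92139434814453)
54 62 855 ((559.1724243164062, -120.42056274414062), (394.3908386230469, 149.44223022460938), 77.76914978027344)
84 92 248 ((567.135986328125, -138.6363983154297), (137.6885528564453, 271.0142822265625), 6.316171169281006)
side 1315 [62.33092863 67.34798489 94.44156705 95.53459659 96.72359468]
rack ((572.664794921875, -175.95367431640625), (199.5164031982422, 83.1699447631836), 77.8489990234375)
red [287 154   3  11  29] [487.8 -27.5  81.5] [485.2 -37.2  -1.2] [551.2 118.8  92.2]
red [354 173   2   1   2] [ 574.5 -208.1  100.8] [ 574.1 -209.7  100.2] [ 574.9 -206.5  101.4]
red [345 183   1   1   1] [ 525.3 -250.6  103.3] [ 525.3 -250.6  103.3] [ 525.3 -250.6  103.3]
red [346 185   1   1   1] [ 526.  -254.1   99.8] [ 526.  -254.1   99.8] [ 526.  -254.1   99.8]
25 36 545 ((616.4280395507812, -57.902069091796875), (421.57464599609375, 230.28756713867188), 89.26791381835938)
54 62 609 ((614.6031494140625, -96.40017700195312), (472.11651611328125, 230.1444091796875), 88.25946807861328)
84 92 238 ((621.4580688476562, -141.03240966796875), (247.31484985351562, 271.5913391113281), 6.258489608764648)
```

View pics/topc.png

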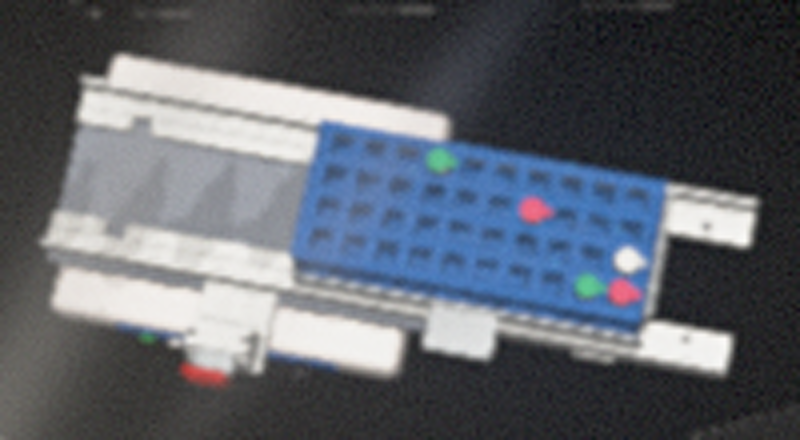

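The crop shows the notches at about (145,125) and (115,230), the tray tongue at (460,335), the tab at (205,372) and the rail ends at (750,220) and (728,355). The shaker's yaw is about -12.1°.

Run:
```python
from h import *
a=np.deg2rad(78.0);ys=np.array([np.cos(a),np.sin(a)]);xs=np.array([ys[1],-ys[0]])
o=np.array([572.4,-175.])
for n in("top","side"):
    z=np.load(n+"0.npz");im,P=z["im"],z["P"]
    X=(P[...,:2]-o)@xs;Y=(P[...,:2]-o)@ys;Z=P[...,2];g=im.min(2)
    near=(abs(X)<110)&(Y>-110)&(Y<330)
    m=near&(abs(Z-58)<5)&(abs(X)<65)&(g>110)   # guides
    for s in(1,-1):
        q=m&(X*s>38);print(n,"guide",s,"n",q.sum(),"X",np.percentile(X[q],[3,50,97]).round(1),"Y",np.percentile(Y[q],[0,1,99,100]).round(1), "slope",np.degrees(np.polyfit(Y[q],X[q],1)[0]).round(2))
    m=near&(abs(Z-31)<4)&(g>110)&(abs(X)>52);
    for s in(1,-1):
        q=m&(X*s>0);print("housing",s,q.sum(),np.percentile(X[q],[2,98]).round(1),np.percentile(Y[q],[1,99]).round(1))
    m=near&(abs(X)<30)&(Y<-92)&(Z>50)
    print("plate",m.sum(),np.c_[X[m],Y[m],Z[m],g[m]].round(0)[::max(1,m.sum()//12)].tolist())
    I=im.astype(int);m=near&(I[...,0]>110)&(I[...,0]-I[...,1]>50)&(I[...,0]-I[...,2]>50)&(X<-50)&(Z>60)
    print("tab",m.sum(),np.percentile(X[m],[0,10,50,90,100]).round(1),np.percentile(Y[m],[0,10,50,90,100]).round(1),np.percentile(Z[m],[0,50,100]).round(1))
    m=near&(abs(Z-66)<5)&(X<-50)&(abs(Y)<30)&(g>90);print("tongue",m.sum(),X[m].min(),np.percentile(Y[m],[5,50,95]) if m.any() else 0)
```

```text
top guide 1 n 124 X [45.6 47.5 50.4] Y [-109.8 -107.5  246.4  247.3] slope 0.13
top guide -1 n 349 X [-51.7 -49.3 -40.4] Y [-109.3 -104.6  243.4  247.9] slope -0.49
housing 1 525 [58.6 75.5] [ 40.7 238.4]
housing -1 741 [-83.7 -56.3] [ 39.  292.1]
plate 113 [[29.0, -93.0, 99.0, 72.0], [27.0, -100.0, 93.0, 200.0], [22.0, -101.0, 95.0, 213.0], [13.0, -94.0, 96.0, 68.0], [26.0, -105.0, 51.0, 227.0], [8.0, -99.0, 95.0, 156.0], [-0.0, -92.0, 93.0, 73.0], [-1.0, -101.0, 94.0, 142.0], [-10.0, -94.0, 96.0, 139.0], [-15.0, -95.0, 97.0, 69.0], [-19.0, -95.0, 95.0, 88.0], [-23.0, -98.0, 96.0, 161.0], [-26.0, -99.0, 93.0, 153.0]]Traceback (most recent call last):
  File "<stdin>", line 17, in <module>
    return _quantile_unchecked(
        a, q, axis, out, overwrite_input, method, keepdims, weights)
    return _ureduce(a,
                    func=_quantile_ureduce_func,
    ...<5 lines>...
                    overwrite_input=overwrite_input,
                    method=method)
    r = func(a, **kwargs)
    result = _quantile(arr,
                       quantiles=q,
    ...<2 lines>...
                       out=out,
                       weights=wgt)
    slices_having_nans = np.isnan(arr[-1, ...])
                                  ~~~^^^^^^^^^
IndexError: index -1 is out of bounds for axis 0 with size 0
```

Run:
```python
from h import *
a=np.deg2rad(78.0);ys=np.array([np.cos(a),np.sin(a)]);xs=np.array([ys[1],-ys[0]])
o=np.array([572.4,-175.])
for n in("top","side"):
    z=np.load(n+"0.npz");im,P=z["im"],z["P"]
    X=(P[...,:2]-o)@xs;Y=(P[...,:2]-o)@ys;Z=P[...,2];g=im.min(2)
    near=(abs(X)<110)&(Y>-200)&(Y<330)
    for s in(1,-1):
        m=near&(abs(Z-53)<10)&(X*s>25)&(X*s<55)&(g>110)
        t=[(Y[m&(X*s>lo)&(X*s<lo+6)]) for lo in(28,34,40,46)]
        print(n,"rail ends",s,[(round(float(k.min()),1),round(float(k.max()),1)) for k in t if len(k)])
        # guide outer edge in X per Y
        for lo in(-140,-80,-20,40,100,160,220):
            q=near&(abs(Z-58)<4)&(abs(X)<58)&(X*s>38)&(Y>lo)&(Y<lo+60)
            if q.sum()>4: print("   ",lo,q.sum(),np.percentile(X[q],[2,98]).round(1))
    I=im.astype(int);m=near&(I[...,0]>90)&(I[...,0]-I[...,1]>40)&(I[...,0]-I[...,2]>40)&(X<-50)
    print("tab",np.c_[X[m],Y[m],Z[m],I[m][:,0]].round(0).tolist()[:40])
    m=near&(abs(Z-66)<6)&(X<-52)&(abs(Y)<40);print("tongue",m.sum(),X[m].min() if m.any() else 0,np.percentile(Y[m],[2,50,98]) if m.any() else 0)
```

```text
top rail ends 1 [(-146.5, 245.9), (-147.5, 247.5), (-146.8, 246.6), (-146.5, 247.3)]
    -140 34 [41.2 49.6]
    -80 23 [38.5 43. ]
    -20 7 [39.1 42.7]
    40 18 [38.4 42.7]
    100 40 [45.7 50.4]
    160 37 [45.7 50.3]
    220 22 [45.8 49.5]
top rail ends -1 [(-147.2, 247.3), (-146.7, 247.9), (-147.2, 247.1), (-146.4, 247.9)]
    -140 49 [-51.8 -40.1]
    -80 80 [-51.8 -38.3]
    -20 45 [-51.2 -38.8]
    40 75 [-51.4 -39.1]
    100 41 [-51.8 -46.2]
    160 44 [-51.6 -48.1]
    220 18 [-51.6 -47.7]
tab [[-96.0, 165.0, 2.0, 121.0], [-106.0, 140.0, 71.0, 190.0], [-109.0, 125.0, 87.0, 197.0], [-100.0, 165.0, -3.0, 113.0]]
tongue 134 -71.76304218035092 [-16.82625909   0.4455115   19.54457224]
side rail ends 1 [(-150.9, 247.5), (-151.2, 243.6), (-150.5, 245.7), (-151.8, 247.6)]
    -140 41 [38.2 51.3]
    160 9 [48.2 50.2]
    220 7 [47.6 50. ]
side rail ends -1 [(-150.3, 303.6), (-148.7, 301.3), (-148.8, 296.8), (-151.5, 293.0)]
    -140 50 [-50.7 -38.7]
    -80 49 [-50.8 -43.7]
    -20 16 [-50.3 -43.9]
    40 36 [-50.6 -43.8]
    100 21 [-51.1 -43.2]
    160 17 [-50.7 -46.3]
    220 7 [-49.9 -45.9]
tab [[-110.0, 122.0, 91.0, 175.0], [-110.0, 122.0, 88.0, 161.0], [-110.0, 122.0, 80.0, 140.0], [-82.0, 283.0, -1.0, 98.0]]
tongue 62 -70.6811749953078 [-20.63468107  -4.48713868  20.14369077]
```

Run:
```python
from h import *
P=np.load("top0.npz")["P"];Z=P[...,2]
for x in range(200,700,50): print(x,[int(np.nanmax(np.r_[Z[(abs(P[...,0]-x)<25)&(abs(P[...,1]-y)<25)],-1])) for y in range(400,-450,-50)])
```

```text
200 [-1, -1, -1, -1, -1, -1, -1, -1, -1, -1, -1, -1, -1, -1, -1, -1, -1]
250 [6, 7, 6, 6, 6, 7, 6, 7, 6, 7, 6, 6, 6, 7, 6, 19, 17]
300 [7, 33, 28, 7, 9, 6, 7, 7, 6, 6, 8, 7, 8, 7, 15, 19, 20]
350 [7, 31, 31, 29, 72, 74, 72, 65, 56, 8, 19, 20, 21, 6, 23, 20, 19]
400 [8, 29, 31, 72, 72, 70, 73, 62, 64, 7, 7, 6, 6, 7, 20, 19, 20]
450 [16, 8, 6, 69, 72, 68, 72, 8, 7, 7, 8, 6, 5, 8, 20, 19, 20]
500 [18, 6, 7, 190, 210, 211, 135, 8, 93, 95, 37, 75, 99, 104, 61, 19, 19]
550 [22, 7, 6, 215, 222, 222, 192, 63, 66, 99, 102, 102, 105, 107, 97, 5, 6]
600 [62, 62, -1, 215, 222, 221, 191, 55, 51, 51, 100, 106, 105, 99, 98, 60, 6]
650 [63, 66, 64, -1, 209, 206, 124, 64, 64, 62, 97, 35, 7, 6, 7, 6, 5]
```

Request:
drive_tool(
  deltas="0.21 -0.34 0.04 0.018;0.21 -0.34 0.04 0;0.21 -0.34 0.04 0;0.21 -0.34 0.04 0;0.21 -0.34 0.04 0;0.21 -0.34 0.04 0;0.21 -0.34 0.04 0;0.21 -0.34 0.04 0;0.21 -0.34 0 0;0.21 -0.34 0 0",
  gripper=1,
)

```text
t: 0.93
eef_pos: [375.9, 261.0, 263.9]
tcp_rot: [3.141, 0.0, 2.931]
ft_force: [1.2, -0.1, 0.0]
opening: 0.357
grip_force: 0.0
```

Request:
drive_tool(
  deltas="0.02 -0.4 0 0;0.02 -0.4 0 0;0.02 -0.4 0 0;0.02 -0.4 0 0;0.02 -0.4 0 0;0.02 -0.4 0 0;0.02 -0.4 0 0;0.02 -0.4 0 0;0.02 -0.4 0 0;0.02 -0.4 0 0",
)

```text
t: 1.77
eef_pos: [394.8, -139.3, 263.7]
tcp_rot: [3.141, 0.0, 2.93]
ft_force: [2.4, 0.2, -0.0]
opening: 0.006
grip_force: 0.0
```

Request:
drive_tool(
  deltas="0.2 -0.26 -0.1 0;0.2 -0.26 -0.1 0;0.2 -0.26 -0.1 0;0.2 -0.26 -0.1 0;0.2 -0.26 -0.1 0;0.2 -0.26 -0.1 0;0.2 -0.26 -0.1 0;0 0 0 0;0 0 0 0",
)

```text
t: 2.52
eef_pos: [535.3, -319.9, 191.9]
tcp_rot: [3.14, -0.002, 2.929]
ft_force: [0.1, -0.2, 0.1]
opening: 0.004
grip_force: 0.0
```

Request:
drive_tool(
  deltas="0.03 -0.04 -0.3 0;0.03 0 -0.3 0;0 0 -0.3 0;0 0 -0.23 0;0 0 0 0;0 0 0 0",
)

```text
t: 3.02
eef_pos: [540.9, -322.5, 80.8]
tcp_rot: [3.141, -0.002, 2.931]
ft_force: [0.4, 0.2, 0.8]
opening: 0.005
grip_force: 0.0
```

Run:
```python
from h import *
out=[]
for n in("top","side","wrist"):
    im,d=env.read_camera(n)
    if n=="top":im=im[120:240,220:420];im=cv2.resize(im,(500,300))
    elif n=="side":im=im[100:260,250:410];im=cv2.resize(im,(300,300))
    else: im=cv2.resize(im,(480,300))
    out.append(im)
c=np.zeros((600,800,3),np.uint8);c[:300,:500]=out[0];c[:300,500:]=out[1];c[300:,:480]=out[2]
cv2.imwrite("pics/a.png",c[...,::-1])
```

```text
(no output)
```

View pics/a.png

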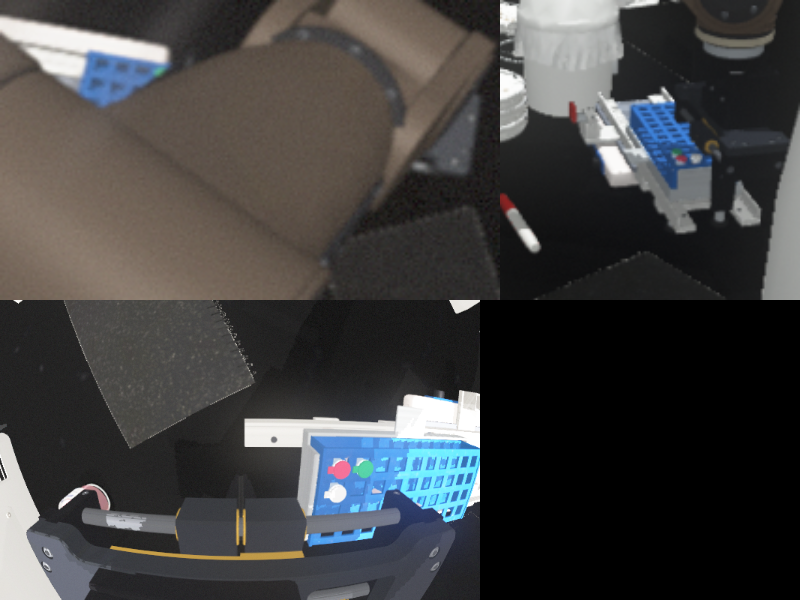

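The side crop shows the closed fingers at (720,190) between the rails, in front of the end plate at (690,190). The wrist view has them square to the plate. I'll approach slowly until they touch.

Request:
drive_tool(
  deltas="0.0104 0.0489 0 0;0.0104 0.0489 0 0;0.0104 0.0489 0 0;0.0104 0.0489 0 0;0.0104 0.0489 0 0;0.0052 0.0245 0 0;0.0052 0.0245 0 0",
)

```text
t: 3.75
eef_pos: [547.8, -293.4, 80.7]
tcp_rot: [3.141, -0.0, 2.931]
ft_force: [-0.2, -0.6, -0.6]
opening: 0.005
grip_force: 0.0
```

Request:
drive_tool(
  deltas="0.0052 0.0245 0 0;0.0052 0.0245 0 0;0.0052 0.0245 0 0;0.0052 0.0245 0 0",
)

```text
t: 4.08
eef_pos: [549.7, -284.0, 80.6]
tcp_rot: [-3.142, -0.0, 2.93]
ft_force: [-1.3, -5.1, 0.6]
opening: 0.005
grip_force: 2.5
```

Request:
drive_tool(
  deltas="0.0104 0.0489 0 0;0.0104 0.0489 0 0;0.0104 0.0489 0 0;0.0104 0.0489 0 0;0.0104 0.0489 0 0;0.0104 0.0489 0 0;0.0104 0.0489 0 0;0.0104 0.0489 0 0;0.0104 0.0489 0 0;0.0104 0.0489 0 0",
)

```text
t: 4.92
eef_pos: [560.2, -234.7, 80.7]
tcp_rot: [3.142, -0.0, 2.93]
ft_force: [-2.0, -4.1, 0.2]
opening: 0.006
grip_force: 2.1
```

Request:
drive_tool(
  deltas="0.0104 0.0489 0 0;0.0104 0.0489 0 0;0.0104 0.0489 0 0;0.0104 0.0489 0 0;0.0104 0.0489 0 0;0.0104 0.0489 0 0;0.0104 0.0489 0 0;0.0104 0.0489 0 0;0.0104 0.0489 0 0;0.0052 0.0245 0 0",
)

```text
t: 5.75
eef_pos: [570.0, -188.0, 80.6]
tcp_rot: [3.141, -0.0, 2.931]
ft_force: [-1.3, -6.3, 2.1]
opening: 0.004
grip_force: 3.2
```

```bash
cat > look.py <<'E'
from h import *
import sys
im,P=cloud("side");cv2.imwrite(f"pics/{sys.argv[1]}.png",cv2.resize(im[130:240,270:400],(780,600))[...,::-1]) if len(sys.argv)>1 else 0
a=np.deg2rad(78.0);ys=np.array([np.cos(a),np.sin(a)]);xs=np.array([ys[1],-ys[0]]);o=np.array([572.4,-175.])
X=(P[...,:2]-o)@xs;Y=(P[...,:2]-o)@ys;Z=P[...,2]
hsv=cv2.cvtColor(im,cv2.COLOR_RGB2HSV).astype(int)
b=(abs(hsv[...,0]-110)<12)&(hsv[...,1]>130)&(hsv[...,2]>60)&(abs(X)<45)&(abs(Z-92)<12)
print("rack",np.percentile(Y[b],[1,50,99]).round(1),"Z",np.percentile(Z[b],[25,50,75]).round(1))
t=(X<-53)&(X>-75)&(Z>50)&(Z<72)&(Y<170)&(Y>-60);print("tongue",t.sum(),np.percentile(Y[t],[5,50,95]),np.median(Z[t]))
r=((hsv[...,0]<8)|(hsv[...,0]>172))&(hsv[...,1]>120)&(Z>60)&(X<-70)&(X>-130)&(abs(Y-130)<30)
print("tab",r.sum(),np.median(np.c_[X[r],Y[r],Z[r]],0).round(1))
s=env.state();e=s["eef_pos"];print("tcp XYZ",((e[:2]-o)@xs).round(1),((e[:2]-o)@ys).round(1),e[2].round(1),s["ft_force"].round(1))
E
python3 look.py
```

```text
rack [  -1.8  119.3 1073.2] Z [93.3 94.8 95.7]
tongue 48 [ 79.25834284  95.80476845 113.97612026] 69.15642576234237
tab 27 [-113.9  125.2   81.5]
tcp XYZ 0.4 -13.0 80.7 [ 0.1 -0.1 -0.3]
```

Request:
drive_tool(
  deltas="0.0083 0.0391 0 0;0.0083 0.0391 0 0;0.0083 0.0391 0 0;0.0083 0.0391 0 0;0.0083 0.0391 0 0;0.0042 0.0196 0 0;0.0042 0.0196 0 0",
)

```text
t: 6.38
eef_pos: [575.1, -165.3, 80.8]
tcp_rot: [-3.142, 0.0, 2.93]
ft_force: [-0.1, -5.0, 2.1]
opening: 0.004
grip_force: 2.6
```

Request:
drive_tool(
  deltas="0.0021 0.0098 0 0;0.0021 0.0098 0 0;0.0021 0.0098 0 0;0.0021 0.0098 0 0",
)

```text
t: 6.72
eef_pos: [575.8, -161.3, 80.6]
tcp_rot: [3.141, -0.0, 2.93]
ft_force: [-0.0, -1.4, -0.8]
opening: 0.003
grip_force: 0.8
```

```bash
python3 look.py
```

```text
rack [  26.   146.1 1073.8] Z [93.2 94.7 95.5]
tongue 45 [107.62483623 124.85497968 142.30126481] 68.4448969773631
tab 26 [-113.9  126.    80.9]
tcp XYZ 0.3 14.5 80.5 [-0.5 -0.1 -0.3]
```

Request:
drive_tool(
  deltas="0.0021 0.0098 0 0;0.0021 0.0098 0 0;0.0021 0.0098 0 0",
)

```text
t: 7.02
eef_pos: [576.4, -158.0, 80.5]
tcp_rot: [3.141, -0.0, 2.93]
ft_force: [0.2, -1.0, -0.2]
opening: 0.007
grip_force: 0.0
```

Request:
drive_tool(
  deltas="0.0021 0.0098 0 0;0.0021 0.0098 0 0",
)

```text
t: 7.18
eef_pos: [576.9, -156.2, 80.6]
tcp_rot: [3.141, -0.0, 2.93]
ft_force: [0.3, -0.2, -1.0]
opening: 0.005
grip_force: 0.0
```

```bash
python3 look.py
```

```text
rack [  31.1  149.4 1071.8] Z [88.  88.9 89.7]
tongue 48 [111.99053746 126.81192362 148.92759769] 63.21380435795322
tab 26 [-114.   124.9   81. ]
tcp XYZ 0.5 19.4 80.6 [-0.5  0.1  0.7]
```

The tray has dropped 6 mm. A gentle further push will confirm it stands against the notch wall.

Request:
drive_tool(
  deltas="0.0021 0.0098 0 0;0.0021 0.0098 0 0",
)

```text
t: 7.4
eef_pos: [577.2, -154.8, 80.7]
tcp_rot: [-3.141, 0.0, 2.93]
ft_force: [-1.4, -5.2, -0.8]
opening: 0.005
grip_force: 2.6
```

Request:
drive_tool(
  deltas="0.001 0.005 0 0;0.001 0.005 0 0",
)

```text
t: 7.57
eef_pos: [577.3, -154.5, 80.7]
tcp_rot: [-3.14, 0.0, 2.931]
ft_force: [-3.5, -12.2, -0.7]
opening: -0.001
grip_force: 6.2
```

The tray takes 12 N without moving, so it is seated. I'll retreat and check joint 6 before turning the tool.

Request:
drive_tool(
  deltas="-0.03 -0.14 0 0;-0.04 -0.2 0 0;-0.02 -0.1 0.2 0;0 0 0.4 0;0 0 0.4 0;0 0 0.1 0",
)

```text
t: 8.07
eef_pos: [569.8, -199.0, 196.3]
tcp_rot: [-3.14, 0.007, 2.93]
ft_force: [-0.4, -1.0, -0.2]
opening: 0.003
grip_force: 0.0
```

```bash
python3 look.py b; python3 -c "
from cell import env;print(env.state()['joints'])
import numpy as np;P=np.load('top0.npz')['P'];q=P[(P[...,2]>110)&(P[...,0]>440)&(P[...,0]<700)&(P[...,1]<300)&(P[...,1]>0)];print(np.percentile(q,[0,1,99,100],axis=0).round())"
```

```text
rack [  32.3  144.4 1061.1] Z [87.9 88.9 89.8]
tongue 44 [113.62173912 126.4266911  144.75818822] 63.50179543738517
tab 27 [-113.4  125.8   81.5]
tcp XYZ 2.4 -23.8 195.9 [-0.2 -0.2  0.5]
[-4.45289784e-01  4.94851438e-01  1.65935407e+00  5.26647830e-04
  9.79771358e-01 -1.80466460e+00]
[[490. 105. 110.]
 [495. 109. 113.]
 [636. 245. 220.]
 [653. 262. 223.]]
```

View pics/b.png

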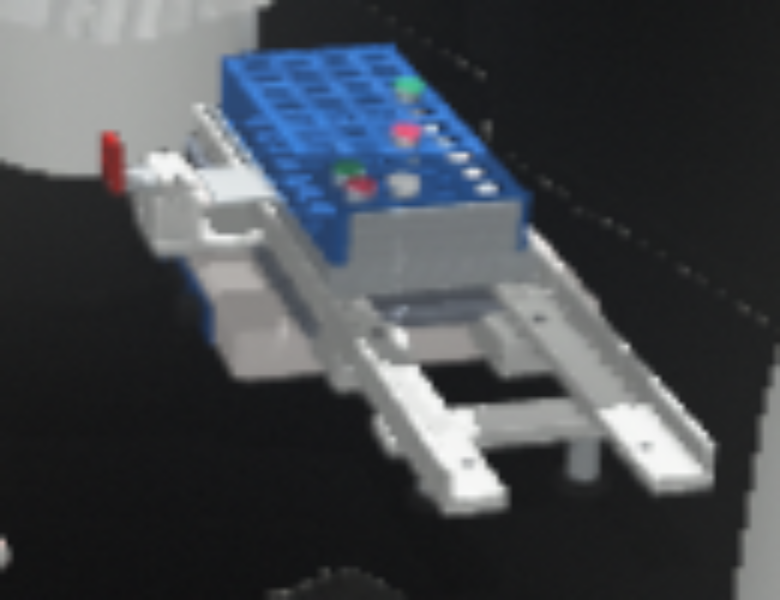

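The tray sits level and its tongue at (235,185) lies in front of the bolt. The red tab is at (113,160). I'll turn the tool by -90° so the gripper body stays clear of the jar, and move to the control side.

Request:
drive_tool(
  deltas="-0.09 0.14 0 -0.0385;-0.09 0.14 0 -0.0385;-0.09 0.14 0 -0.0385;-0.09 0.14 0 -0.0385;-0.09 0.14 0 -0.0385;-0.09 0.14 0 -0.0385;-0.09 0.14 0 -0.0385;-0.09 0.14 0 -0.0385;-0.09 0.14 0 -0.0385;-0.09 0.14 0 -0.0385",
)

```text
t: 8.95
eef_pos: [477.7, -57.1, 189.9]
tcp_rot: [-3.141, -0.001, 1.715]
ft_force: [-0.4, -0.5, -0.4]
opening: 0.005
grip_force: 0.0
```

Request:
drive_tool(
  deltas="-0.09 0.14 0 -0.0385;-0.09 0.14 0 -0.0385;-0.09 0.14 0 -0.038;0 0 0 0;0 0 0 0",
)

```text
t: 9.37
eef_pos: [451.3, -15.4, 190.4]
tcp_rot: [-3.141, -0.0, 1.364]
ft_force: [0.9, -0.4, 0.5]
opening: 0.001
grip_force: 0.0
```

Request:
drive_tool(
  deltas="0 0 -0.35 0;0 0 -0.35 0;0 0 -0.33 0;0 0 0 0;0 0 0 0",
)

```text
t: 9.78
eef_pos: [451.3, -16.1, 86.8]
tcp_rot: [-3.138, 0.0, 1.361]
ft_force: [0.2, 0.3, 0.7]
opening: 0.003
grip_force: 0.0
```

Request:
drive_tool(
  deltas="0.049 -0.0104 0 0;0.049 -0.0104 0 0;0.049 -0.0104 0 0;0.049 -0.0104 0 0;0.0245 -0.0052 0 0;0.0245 -0.0052 0 0",
)

```text
t: 10.28
eef_pos: [476.5, -20.8, 88.2]
tcp_rot: [3.14, -0.0, 1.36]
ft_force: [0.3, 0.2, -0.8]
opening: 0.007
grip_force: 0.0
```

```bash
python3 look.py c
python3 - <<'E'
import cv2,numpy as np
from cell import env
a=cv2.imread("pics/c.png");im,d=env.read_camera("wrist")
c=np.zeros((600,800,3),np.uint8);c[:300,:390]=cv2.resize(a,(390,300));c[300:,:480]=cv2.resize(im,(480,300))[...,::-1]
cv2.imwrite("pics/d.png",c)
E
```

```text
rack [  33.6  132.5 1065.3] Z [88.2 89.1 89.9]
tongue 45 [113.05722059 129.44177683 146.34333827] 63.38133769501485
tab 26 [-113.4  123.2   79.5]
tcp XYZ -125.6 130.9 88.0 [ 0.8  0.2 -0.2]
```

View pics/d.png

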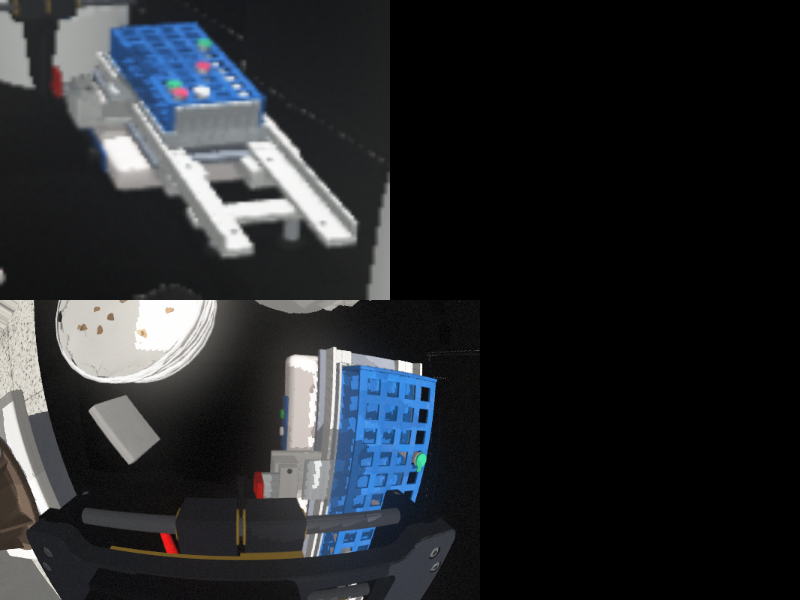

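In the side view the finger (40,70) is just short of the tab (56,82), and the wrist view agrees. I'll push along shaker +x.

Request:
drive_tool(
  deltas="0.0245 -0.0052 0 0;0.0245 -0.0052 0 0;0.0245 -0.0052 0 0;0.0245 -0.0052 0 0",
)

```text
t: 10.72
eef_pos: [485.7, -22.7, 87.6]
tcp_rot: [-3.141, -0.0, 1.36]
ft_force: [-2.4, 0.2, 0.9]
opening: 0.005
grip_force: 1.2
```

Request:
drive_tool(
  deltas="0.0245 -0.0052 0 0;0.0245 -0.0052 0 0;0.0245 -0.0052 0 0;0.0245 -0.0052 0 0",
)

```text
t: 11.05
eef_pos: [495.7, -24.9, 87.6]
tcp_rot: [-3.141, 0.0, 1.36]
ft_force: [-1.8, 0.4, 1.2]
opening: 0.004
grip_force: 1.2
```

```bash
python3 look.py
```

```text
rack [  32.5  139.5 1063.2] Z [87.9 89.1 89.9]
tongue 45 [113.49568156 122.72524019 141.44528631] 64.51705868831755
tab 17 [-96.6 120.9  80.8]
tcp XYZ -105.7 130.9 87.6 [-0.7  1.   1.2]
```

Request:
drive_tool(
  deltas="0.02 -0.0042 0 0;0.02 -0.0042 0 0;0.02 -0.0042 0 0",
)

```text
t: 11.35
eef_pos: [501.7, -26.1, 87.6]
tcp_rot: [-3.142, 0.0, 1.36]
ft_force: [-1.9, -0.2, 0.9]
opening: 0.003
grip_force: 1.1
```

Request:
drive_tool(
  deltas="0.01 -0.0021 0 0;0.01 -0.0021 0 0",
)

```text
t: 11.52
eef_pos: [502.4, -26.3, 87.5]
tcp_rot: [-3.138, 0.0, 1.36]
ft_force: [-10.3, 2.2, 8.5]
opening: 0.006
grip_force: 5.7
```

Request:
drive_tool(
  deltas="0.01 -0.0021 0 0",
)

```text
t: 11.6
eef_pos: [502.5, -26.3, 87.5]
tcp_rot: [-3.136, 0.0, 1.36]
ft_force: [-15.3, 2.6, 11.0]
opening: 0.004
grip_force: 7.7
```

It has hit a hard stop, so I'll retreat and look.

Request:
drive_tool(
  deltas="-0.1 0.021 0 0;-0.3 0.06 0 0;-0.1 0.021 0.3 0;0 0 0.4 0;-0.3 0 0.2 0;-0.4 0 0 0;0 0 0 0;0 0 0 0",
)

```text
t: 12.27
eef_pos: [383.6, -16.5, 178.3]
tcp_rot: [3.139, 0.0, 1.359]
ft_force: [0.4, 0.1, 0.1]
opening: 0.006
grip_force: 0.0
```

```bash
python3 look.py e
python3 - <<'E'
import cv2,numpy as np
from cell import env
a=cv2.imread("pics/e.png");im,d=env.read_camera("top");print(env.state()["eef_pos"])
c=np.zeros((600,800,3),np.uint8);c[:300,:390]=cv2.resize(a,(390,300));c[300:,:600]=cv2.resize(im[110:220,170:390],(600,300))[...,::-1]
cv2.imwrite("pics/f.png",c)
E
```

```text
rack [  33.3  141.8 1064.9] Z [88.  89.1 89.8]
tongue 54 [113.04187886 122.81468806 143.24405658] 69.2441151346961
tab 24 [-90.1 127.1  84.4]
tcp XYZ -216.3 115.9 178.2 [0.  0.3 0.3]
[385.50220947 -16.75868864 177.9185403 ]
```

View pics/f.png

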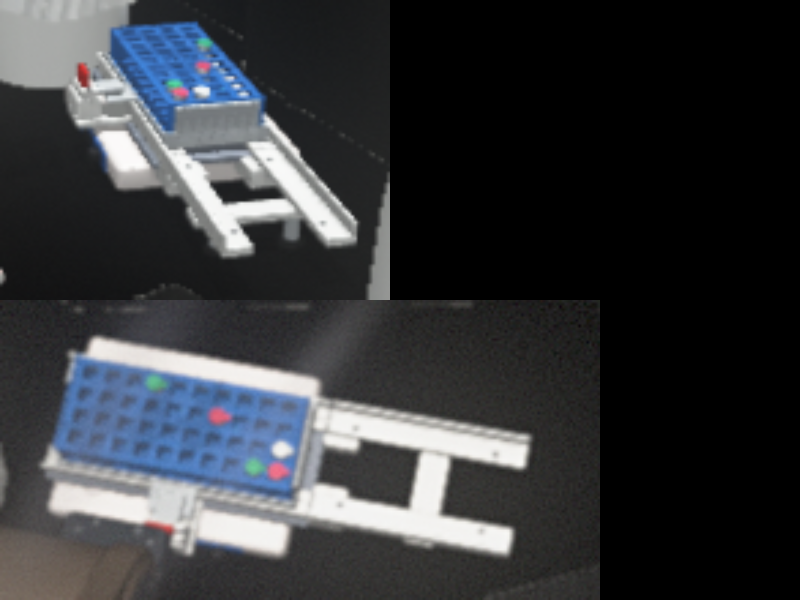

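Both views show the tray seated and the bolt over its tongue. The tab is against its block at (82,75), moved about 23.6 mm, and the arm is clear.

```bash
python3 -c "
from cell import env;print(env.job_done())"
```

```text
the job is handed in; nothing more can be done
None
```

The tray is home in its notches, having dropped 6 mm and held against a 12 N push; the bolt is in to its stop over the tray's tongue, the arm is clear, and the job is handed in (no verdict came back).

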